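# Clear the titrator deck and hold its cover over the screw holes

## Task

Sweep all four stir bars off the titrator's deck into its catch tray with the yellow squeegee, never touching them with the gripper and leaving the cover where it lies meanwhile, then stand the squeegee upright back on the bench and let go. Next pick up the blue cover and hold it level and still one to two centimetres above the deck, touching nothing else, each threaded hole lying wholly within its cover hole when seen from above; finish while still holding it there. Leave the bottle, beaker and jar undisturbed.

Things in the scene. Friction and masses are not known exactly. Their poses are not given: they have to be found in the camera images.
- titrator: White titrator base, fixed. Origin: on the bench under the centre of its deck; x points to its grey catch tray (away from the robot), z up. Deck: flat, pale grey on top, 50 mm up, x -80 to +80 mm, with a blue rail 8 mm high along each y side, 150 mm clear between; both x ends open. A lower console with blue screen slopes down from x = -80 to -170; the tray joins the edge x = +80.
- tray_in (a point): Centre of the inner floor of the grey open catch tray, axes as the titrator. Inside 90 mm in x, 140 mm in y; floor 6 mm above the bench, 44 mm below the deck; side walls to 62 mm, far wall to 70 mm above the bench; no wall towards the deck.
- squeegee_handle (a point): Centre of the upright handle of the loose yellow squeegee (200 g), which stands on its blade on the bench; 67 mm above the blade's lower edge; x across the blade, y along it, z up. Handle 22 mm in x, 40 mm in y, 32 to 102 mm above the lower edge; blade with its yellow back 24 mm thick (x), 120 mm long (y), 32 mm high. Either face can push.
- cover_rib (a point): Centre of the orange finger rib of the loose blue cover (250 g) lying flat on the bench, rib up; 24 mm above the plate's underside, over its centre; axes as the plate. Plate 130 (x) by 120 (y) by 6 mm; rib 16 mm in x, 56 mm in y, top 42 mm above the underside. Three 14 mm holes in a triangle fit one way round only: the pair at +x goes to the tray side.
- hole0 (a point): Centre of the cover's hole 0 at the plate's underside, at x, y = +45, +42 mm from the plate's centre; axes as the plate.
- hole1 (a point): Centre of the cover's hole 1 at the plate's underside, at x, y = +45, -42 mm from the plate's centre; axes as the plate.
- hole2 (a point): Centre of the cover's hole 2 at the plate's underside, at x, y = -45, 0 mm from the plate's centre; axes as the plate.
- thread0 (a point): Mouth of threaded hole 0 (black 6 mm hole in a brass ring, 12 mm) in the deck's top face, at x, y = +45, +42 mm in the titrator's frame; belongs under the cover's hole 0; axes as the titrator.
- thread1 (a point): Mouth of threaded hole 1 (black 6 mm hole in a brass ring, 12 mm) in the deck's top face, at x, y = +45, -42 mm in the titrator's frame; belongs under the cover's hole 1; axes as the titrator.
- thread2 (a point): Mouth of threaded hole 2 (black 6 mm hole in a brass ring, 12 mm) in the deck's top face, at x, y = -45, 0 mm in the titrator's frame; belongs under the cover's hole 2; axes as the titrator.
- bar0_center (a point): Centre of a loose white octagonal stir bar with a red band, 30 mm long (along its x), 12 mm thick, 14 g; it starts lying on the deck with no part nearer than 30 mm to the deck's console-side edge (x = -80).
- bar1_center (a point): Centre of a loose white octagonal stir bar with a red band, 30 mm long (along its x), 12 mm thick, 14 g; it starts lying on the deck with no part nearer than 30 mm to the deck's console-side edge (x = -80).
- bar2_center (a point): Centre of a loose white octagonal stir bar with a red band, 30 mm long (along its x), 12 mm thick, 14 g; it starts lying on the deck with no part nearer than 30 mm to the deck's console-side edge (x = -80).
- bar3_center (a point): Centre of a loose white octagonal stir bar with a red band, 30 mm long (along its x), 12 mm thick, 14 g; it starts lying on the deck with no part nearer than 30 mm to the deck's console-side edge (x = -80).
- reagent: Bystander, not to be disturbed: upright amber glass reagent bottle with blue cap, 68 mm diameter, about 150 mm tall, loose on the bench. Origin: centre of its underside.
- beaker: Bystander, not to be disturbed: open clear glass beaker, 70 mm diameter, 90 mm tall, loose on the bench. Origin: centre of its underside.
- jar: Bystander, not to be disturbed: small amber jar with white cap, 60 mm diameter, 70 mm tall, loose on the bench. Origin: centre of its underside.
- cover: The whole blue cover plate; origin at the centre of its underside, axes as for its rib.
- squeegee: The whole yellow squeegee; origin at the centre of its blade's lower edge, axes as for its handle.
- bar0: The whole stir bar 0; origin in its surface, midway along it: use its centre instead.
- bar1: The whole stir bar 1; origin in its surface, midway along it: use its centre instead.
- bar2: The whole stir bar 2; origin in its surface, midway along it: use its centre instead.
- bar3: The whole stir bar 3; origin in its surface, midway along it: use its centre instead.
There are look-alikes about, which are no part of the job. Several things have the shape of the squeegee; the one meant has the colours described above.

How it is judged:
By the outcome, as a careful person would: the job done as asked, in the order asked, and still so for the second after the job is handed in, while the arm keeps its last pose, push and grip.
It also fails if it takes over 72 s, if anything falls off the work surface, if the arm or the gripper's body presses on something with over 40 N, if the wrist force passes 120 N, or if a joint passes its speed limit or range.

## Robot

A 7-joint arm with a two-finger parallel gripper is mounted at the origin on the work surface. World frame = base frame: x ahead of the robot, y to its left, z up, the work surface at z = 0. Lengths are in m, angles in rad, forces in N, time in s.
With the tool pointing down it reaches from about 0.4 to 0.85 m from the base axis. Payload 4.5 kg.
Tool frame: the origin (TCP) lies between the finger pads; the fingertips stand 19 mm ahead of it and the grasp point (between the pads) is the TCP; z points along the fingers, y is the line along which they close (so a half turn about z gives the same grasp; the last joint's range is limited). The gripper opens to 85 mm and grips with 20 to 120 N. Pads are 22 mm wide; open, the fingers measure 114 mm over their backs; the gripper's body (76 mm by 85 mm) begins 54 mm behind the grasp point. The pads swing forward as they close: fully open they stand 13 mm farther back than shut.
Start: joints at [-1.283, 0.689, -0.195, 1.565, 0.157, 0.902, -0.215], TCP at [0.157, 0.605, 0.25] pointing down, gripper open.
Joint ranges: [-3.01, 3.01], [-0.46, 2.08], [-1.47, 1.51], [0.13, 2.56], [-1, 4.14], [0.04, 2.09], [-2.66, 2.66]. Speed limits (rad/s): [2.57, 2.57, 3.14, 3.14, 3.14, 3.14, 3.14].

## Interface

Orientations are given as [roll, pitch, yaw] about the fixed x, y, z axes, in that order (R = Rz(yaw) Ry(pitch) Rx(roll)).
In Python, from workcell import r, imaging gives the robot as it stands.
- The arm moves only by the tool servo_tool, never from a script. Its argument "steps" is one flat list of numbers, 7 for each row, row after row: the opening, from 0 (shut) to 1 (fully open), then the shift along the world's x, y, z in units of 0.05 m (1.0 is 0.05 m), then the turn, a rotation vector about the world's x, y, z in units of pi rad (1.0 is pi rad). In form: [gripper, dx, dy, dz, rx, ry, rz, gripper, dx, dy, dz, rx, ry, rz, ...]. A call has 1 to 10 rows; each row shifts and turns the commanded pose from where the row before left it; what a row does not reach is not made up. A row lasts 1/8 s, in which the tool goes at most 62.5 mm and 10.7 degrees, less where a joint would pass 70% of its speed; a pose out of reach is approached as far as the arm can. A call with a number of a shift or a turn outside -1 to 1 is refused whole. A call with a gripper value outside its range is refused whole. The fingers move at their own pace and stop on an object; "force" is the grip in N (left out, the last holds). Time passes only in rows, so rows that do not move let the fingers close. It gives the time, the measured TCP pose, the force, the opening and the grip force at its end, in the units of the state.
- r.sense(): the state, without advancing time (a new reading comes with each control period).
- imaging.read_camera(name): name is "scene" or "top" or "wrist"; returns the picture (480x640x3 uint8, red, green, blue); there is no depth.
- imaging.get_calibration(name): a dict with "mtx" (3x3 intrinsics, pixels), "R" (3x3) and "t" (3): a world point X has camera coordinates R X + t; the wrist camera has in their place "T_tool_cam" (4x4, takes a point from camera to tool coordinates, whose origin is the TCP and whose axes are the flange's). Camera axes: x right, y down, z forward; pixel columns grow to the right and rows downward; lengths in m; the calibration is good to about 2 mm. A picture is of the moment at which its call begins: read the wrist's pose just before it. get_calibration takes no time and is no camera call.
- r.close_job(): hands the job in; it is judged then, once.
The state is a dict: "clock": time; "joint_positions": joint angles; "joint_velocities": joint speeds; "joint_efforts": joint torques, N m; "position": TCP position; "tool_rot": TCP orientation; "contact_force": force on the tool from outside, world axes, zero at the start; "torque": the same for the moment, N m; "finger_gap": opening from 0.0 (shut) to 1.0 (fully open); "finger_force": force on a finger pad.
Only numpy, scipy, OpenCV 4.12 (cv2) and the standard library are available. Lean on these libraries where they do the work, as an engineer would, in place of code of your own. Each camera call takes 0.05 s, during which the arm holds its last target. There are 200 camera calls.

## Working session

There is one attempt and no reset: what is moved stays moved. The work goes in short steps, Python scripts to look and compute and a tool call to move; the robot and the scene stay as the last step left them, time stands still between calls to the robot, and variables do not carry over. Pictures are saved under pics/ and viewed, at most 12 in all, crops included, and the job is handed in when it is done.

Besides the shell and the picture viewer there is one more tool, called as a command line: name --argument value ..., lists and objects as JSON in quotes. servo_tool: Moves the arm, as the interface text tells. Shifts and turns lie within -1 to 1; 1 stands for 0.05 m of shift or pi rad of turn. Its arguments: {"type":"object","properties":{"steps":{"type":"array"},"force":{"type":"number"}},"required":["steps"]}

```bash
ls; mkdir -p pics; python3 - <<'E'
from workcell import r, imaging
import cv2,numpy as np
for n in("scene","top"):
    im=imaging.read_camera(n); cv2.imwrite(f"pics/{n}0.png",im[:,:,::-1])
    c=imaging.get_calibration(n); print(n,c)
print(imaging.get_calibration("wrist")); print(r.sense())
E
```

```text
pics
scene {'mtx': array([[451.10793125,   0.        , 313.29234542],
       [  0.        , 451.10793125, 234.77992926],
       [  0.        ,   0.        ,   1.        ]]), 'R': array([[ 0.4184924 ,  0.90820013, -0.00605293],
       [ 0.58666605, -0.27540731, -0.76156008],
       [-0.69331599,  0.31515606, -0.64806605]]), 't': array([-0.27230889, -0.24042254,  1.33619108])}
top {'mtx': array([[566.97753078,   0.        , 321.12507978],
       [  0.        , 566.97753078, 235.12897878],
       [  0.        ,   0.        ,   1.        ]]), 'R': array([[-0.01079748, -0.9999402 ,  0.00173569],
       [-0.99800983,  0.01066876, -0.06214945],
       [ 0.06212721, -0.00240329, -0.99806535]]), 't': array([0.08375813, 0.50440743, 1.36330991])}
{'mtx': array([[403.37319814,   0.        , 314.28991714],
       [  0.        , 403.37319814, 239.41014758],
       [  0.        ,   0.        ,   1.        ]]), 'T_tool_cam': array([[ 1.01502119e-03, -9.53666276e-01, -3.00864759e-01,
         7.72473188e-02],
       [ 9.99999112e-01,  7.08333050e-04,  1.12843708e-03,
         2.94781335e-04],
       
[... 219 characters left out ...]
 0.68990777, -0.19451304,  1.56623261,  0.15725482,
        0.90250592, -0.21507668]), 'joint_velocities': array([ 5.17775901e-04, -1.24757361e-03, -4.75436461e-05, -4.38168122e-03,
       -1.34345608e-03, -1.38123655e-04,  1.17012066e-03]), 'joint_efforts': array([-3.38345715e-03, -5.40603876e+01, -1.27132561e+00, -1.58988690e+01,
        9.43002698e-03,  4.37446724e-03, -5.15665249e-06]), 'position': array([0.15682981, 0.60443366, 0.24956123]), 'tool_rot': array([-3.13992657e+00,  9.10557178e-05,  2.88784747e+00]), 'contact_force': array([ 0.18625286, -0.02317573, -0.12281411]), 'torque': array([-0.01712255,  0.00022828,  0.06429951]), 'finger_force': 0.0, 'finger_gap': 0.9993198567098456}
```

View pics/top0.png

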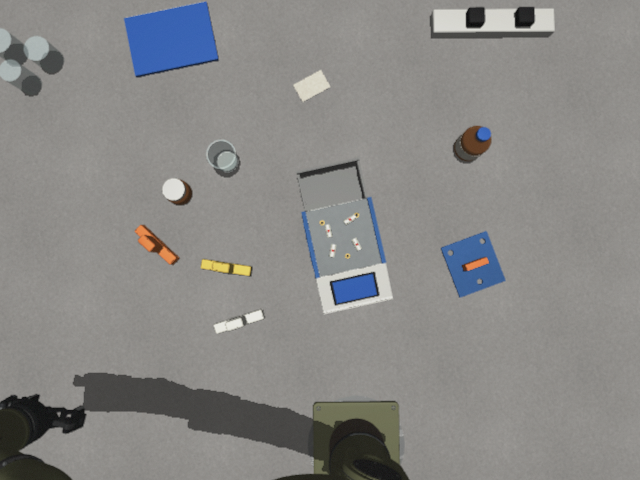

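View pics/scene0.png

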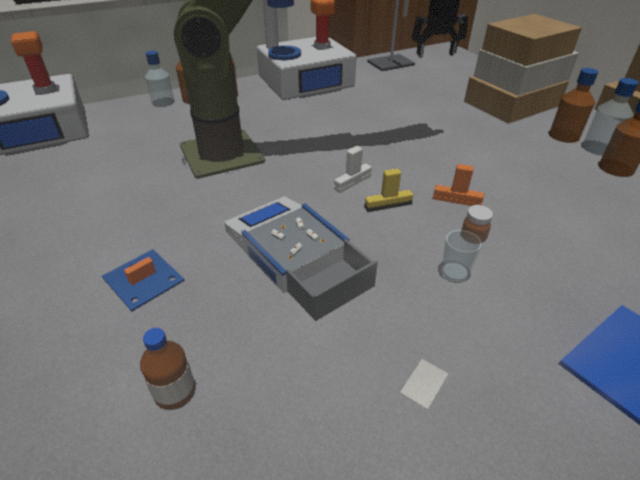

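Yellow squeegee candidates are white (239,321), orange (156,245) and yellow (226,268); I choose the yellow one. For the cover, the blue plate with the orange rib and three holes at (473,264), not the plain blue sheet at (171,40).

```bash
cat > h.py <<'E'
from workcell import r, imaging
import cv2,numpy as np
from scipy.spatial.transform import Rotation as Ro
def cam(n):
    c=imaging.get_calibration(n)
    if n!="wrist": return c["mtx"],c["R"],c["t"]
    s=r.sense(); Rt=Ro.from_euler("xyz",s["tool_rot"]).as_matrix(); T=c["T_tool_cam"]
    Rw=Rt@T[:3,:3]; o=s["position"]+Rt@T[:3,3]
    return c["mtx"],Rw.T,-Rw.T@o
def cast(C,px,z):
    K,R,t=C; px=np.atleast_2d(np.float64(px)); o=-R.T@t
    d=np.c_[px,np.ones(len(px))]@np.linalg.inv(K).T@R
    return o+d*((z-o[2])/d[:,2])[:,None]
def proj(C,X):
    K,R,t=C; p=(np.atleast_2d(X)@R.T+t)@K.T; return p[:,:2]/p[:,2:]
def blobs(m,amin=8,box=None):
    m=m.astype(np.uint8); 
    if box is not None:
        b=np.zeros_like(m); x0,y0,x1,y1=box; b[y0:y1,x0:x1]=1; m=m*b
    cs,_=cv2.findContours(m,cv2.RETR_EXTERNAL,cv2.CHAIN_APPROX_NONE)
    return sorted([c for c in cs if cv2.contourArea(c)>=amin],key=cv2.contourArea,reverse=True)
def hsv(im): return [a.astype(int) for a in cv2.split(cv2.cvtColor(im,cv2.COLOR_RGB2HSV))]
E
python3 - <<'E'
from h import *
np.set_printoptions(precision=4,suppress=True)
im=cv2.cvtColor(cv2.imread("pics/top0.png"),cv2.COLOR_BGR2RGB); C=cam("top"); H,S,V=hsv(im)
def show(n,m,z,box,amin=8):
    for c in blobs(m,amin,box):
        (x,y),(w,h),a=cv2.minAreaRect(c); b=cv2.boxPoints(((x,y),(w,h),a))
        P=cast(C,b,z); e=P[1]-P[0],P[2]-P[1]
        print(n,np.round((x,y),1),cv2.contourArea(c),"ctr",cast(C,(x,y),z)[0][:2],"sizes",[round(float(np.linalg.norm(v)),4) for v in e],"yaw",[round(float(np.degrees(np.arctan2(v[1],v[0]))),1) for v in e])
yel=(H>18)&(H<32)&(S>120)&(V>60)
show("yellow",yel,.02,(190,250,265,290))
blue=(H>100)&(H<125)&(S>120)
show("cover",blue,.006,(430,220,520,305),50)
show("rib",(H<14)&(S>150)&(V>120),.042,(430,220,520,305))
show("rails/screen",blue,.058,(290,190,400,320),20)
show("red",((H<8)|(H>172))&(S>110),.056,(300,200,385,265),2)
show("brass",(H>12)&(H<30)&(S>90),.05,(300,200,385,270),2)
show("nonblue",~blue,.006,(445,236,492,287),6)
a=cv2.resize(im[200:300,190:400],None,fx=3.8,fy=3.8,interpolation=cv2.INTER_CUBIC)
cv2.imwrite("pics/crop1.png",a[:,:,::-1])
E
```

```text
yellow [225.8 267.4] 425.0 ctr [0.4295 0.3094] sizes [0.0241, 0.1211] yaw [-8.5, -99.2]
cover [472.5 263.7] 2439.0 ctr [ 0.432  -0.2907] sizes [0.1194, 0.128] yaw [-70.1, -161.0]
rib [476.  263.2] 116.0 ctr [ 0.4327 -0.2894] sizes [0.0546, 0.0148] yaw [-70.8, -161.5]
rails/screen [354.2 288.1] 877.5 ctr [0.3774 0.0022] sizes [0.0992, 0.0522] yaw [-78.3, -168.6]
rails/screen [309.6 244.1] 178.5 ctr [0.4818 0.1057] sizes [0.0095, 0.1555] yaw [-78.0, -168.0]
rails/screen [376.  229.9] 164.5 ctr [ 0.5136 -0.0511] sizes [0.0088, 0.1552] yaw [-77.7, -168.1]
brass [347.  255.5] 10.5 ctr [0.4542 0.0177] sizes [0.0095, 0.0071] yaw [-90.6, 179.2]
brass [322.  222.5] 9.5 ctr [0.5332 0.076 ] sizes [0.0095, 0.0071] yaw [-90.6, 179.4]
brass [356.5 214.5] 3.5 ctr [ 0.5514 -0.0062] sizes [0.0071, 0.0072] yaw [-90.6, 179.1]
nonblue [475.3 263.8] 194.5 ctr [ 0.4318 -0.2974] sizes [0.0668, 0.0207] yaw [-72.3, -163.1]
nonblue [458.5 240.5] 121.5 ctr [ 0.4891 -0.2579] sizes [0.0662, 0.0221] yaw [-90.6, 178.4]
nonblue [450. 273.] 121.0 ctr [ 0.4099 -0.2351] sizes [0.0633, 0.0244] yaw [-1.4, -90.6]
nonblue [478.5 281. ] 21.0 ctr [ 0.3897 -0.3041] sizes [0.0122, 0.0146] yaw [-90.6, 178.4]
nonblue [449.5 252.5] 20.5 ctr [ 0.46   -0.2351] sizes [0.0122, 0.0122] yaw [-90.6, 178.6]
nonblue [481.5 240.5] 20.0 ctr [ 0.4885 -0.3143] sizes [0.0123, 0.0123] yaw [-90.6, 178.4]
nonblue [489.5 240. ] 10.5 ctr [ 0.4895 -0.3339] sizes [0.0074, 0.0196] yaw [-90.6, 178.3]
```

View pics/crop1.png

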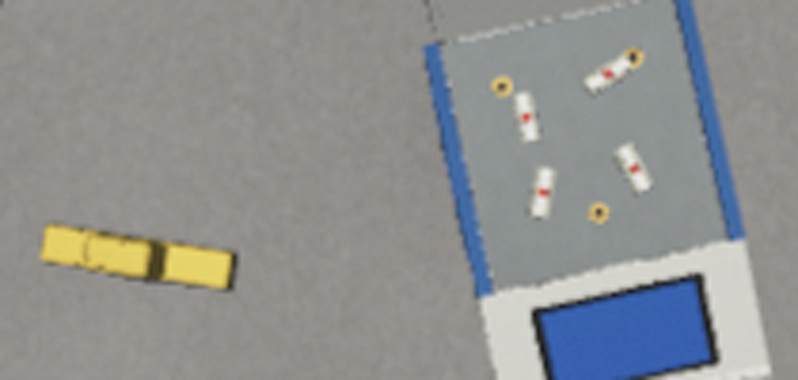

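The crop confirms the solid yellow squeegee (blade centre px (226,267), 121×24 mm as specified). Four bars lie on the deck. The deck rails, threads and cover sizes all agree with the spec.

servo_tool --steps '[1,0.54,-0.58,0,0,0,-0.047,1,0.54,-0.58,0,0,0,-0.047,1,0.54,-0.58,0,0,0,-0.047,1,0.54,-0.58,0,0,0,-0.047,1,0.54,-0.58,0,0,0,-0.047,1,0.54,-0.58,0,0,0,-0.047,1,0.54,-0.58,0,0,0,-0.047,1,0.54,-0.58,0,0,0,-0.047,1,0.54,-0.58,0,0,0,-0.047,1,0.54,-0.58,0,0,0,-0.047]'

```text
clock: 1.35
position: [0.4274, 0.3139, 0.2501]
tool_rot: [-3.141, 0.0, 1.407]
contact_force: [1.4, 0.6, 0.2]
finger_gap: 0.998
finger_force: 0.0
```

```bash
python3 - <<'E'
from h import *
np.set_printoptions(precision=4,suppress=True)
C=cam("wrist"); im=imaging.read_camera("wrist"); cv2.imwrite("pics/w1.png",im[:,:,::-1]); H,S,V=hsv(im)
print(r.sense()["joint_positions"], r.sense()["position"])
m=(H>18)&(H<32)&(S>120)&(V>40)
for v in (40,140,180):
  for c in blobs(m&(V>v),100)[:3]:
    b=cv2.minAreaRect(c); print(v,b)
    for z in (0,.032,.102): 
        P=cast(C,cv2.boxPoints(b),z); print(z,P.mean(0),np.linalg.norm(P[1]-P[0]),np.linalg.norm(P[2]-P[1]),np.degrees(np.arctan2(*(P[1]-P[0])[1::-1])),np.degrees(np.arctan2(*(P[2]-P[1])[1::-1])))
E
```

```text
[-0.8333  0.5719  0.199   1.8626 -0.1541  0.7215 -0.7263] [0.4321 0.3083 0.2504]
40 ((317.0, 205.5), (135.0, 30.0), 90.0)
0 [0.4282 0.3037 0.    ] 0.02701723844132905 0.1308493099348743 -9.350610788438793 -98.59463780064338
0.032 [0.4292 0.3111 0.032 ] 0.02470526527101568 0.11965201104807646 -9.350610788438797 -98.59463780064338
0.102 [0.4313 0.3272 0.102 ] 0.019647823960955196 0.09515791973320609 -9.350610788438674 -98.5946378006434
140 ((316.5, 155.5), (31.0, 27.0), 90.0)
0 [0.4358 0.3529 0.    ] 0.024350556961555005 0.027823673074557957 -9.350869591599228 -98.67964495169626
0.032 [0.4361 0.3561 0.032 ] 0.022266782392975065 0.025442690066703782 -9.350869591599276 -98.6796449516962
0.102 [0.4368 0.363  0.102 ] 0.01770852552420633 0.020234289737022865 -9.350869591599157 -98.67964495169609
140 ((316.5, 265.5), (15.0, 25.0), 90.0)
0 [0.4185 0.2471 0.    ] 0.0246457748258361 0.015914706353481693 -9.367584534373258 -98.72214936236344
0.032 [0.4203 0.2593 0.032 ] 0.02253673728365139 0.014552821267314652 -9.367584534373261 -98.72214936236334
0.102 [0.4242 0.286  0.102 ] 0.01792321766012248 0.011573697641324194 -9.367584534373325 -98.72214936236338
180 ((316.5, 156.0), (30.0, 25.0), 90.0)
0 [0.4357 0.3524 0.    ] 0.022563096661088283 0.026945292516052953 -9.350999273561342 -98.72214936236352
0.032 [0.436  0.3557 0.032 ] 0.020632282220785402 0.02463947604637026 -9.350999273561357 -98.72214936236341
0.102 [0.4367 0.3627 0.102 ] 0.016408625632623002 0.01959550251893953 -9.350999273561346 -98.72214936236358
180 ((316.5, 265.5), (13.0, 23.0), 90.0)
0 [0.4185 0.2471 0.    ] 0.022692015220798837 0.013792476931608308 -9.367739495406537 -98.76465426742796
0.032 [0.4203 0.2593 0.032 ] 0.020750168703629435 0.01261219950661193 -9.367739495406491 -98.76465426742797
0.102 [0.4242 0.2861 0.102 ] 0.016502379447321438 0.01003034263943245 -9.367739495406605 -98.76465426742803
```

View pics/w1.png

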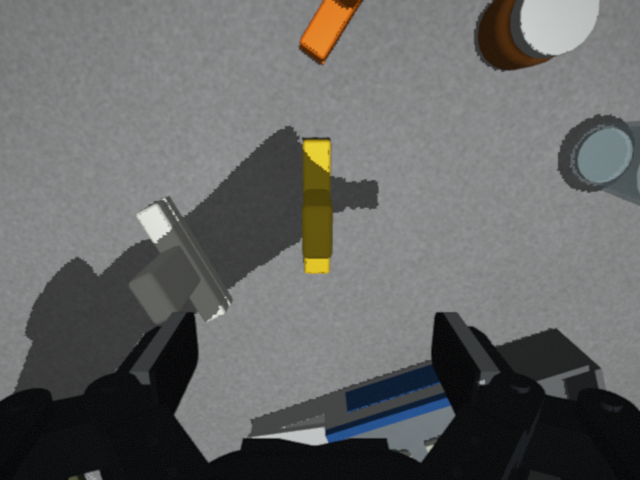

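The wrist view shows the yellow squeegee square to the fingers at (317,205), measured at (0.429, 0.311) with a 120 mm blade. The white look-alike at (180,260) is clear of the fingers.

servo_tool --steps '[1,-0.06,0.06,-0.7,0,0,0,1,0,0,-0.7,0,0,0,1,0,0,-0.7,0,0,0,1,0,0,-0.7,0,0,0,1,0,0,-0.5,0,0,0,1,0,0,-0.26,0,0,0,1,0,0,0,0,0,0,0,0,0,0,0,0,0,0,0,0,0,0,0,0,0,0,0,0,0,0,0]' --force 60

```text
clock: 2.65
position: [0.4242, 0.3183, 0.073]
tool_rot: [3.141, -0.001, 1.411]
contact_force: [0.7, -0.8, 0.1]
finger_gap: 0.372
finger_force: 0.1
```

servo_tool --steps '[0,0,0,0,0,0,0,0,0,0,0,0,0,0,0,0,0,0,0,0,0]'

```text
clock: 3.02
position: [0.4238, 0.3179, 0.0722]
tool_rot: [-3.141, 0.0, 1.411]
contact_force: [0.1, 0.7, -2.5]
finger_gap: 0.249
finger_force: 61.6
```

servo_tool --steps '[0,0,0,0.8,0,0,0,0,0,0,0.8,0,0,0,0,0,-0.75,0.8,0,0,0.015,0,0,-0.75,0,0,0,0.015,0,0,-0.75,0,0,0,0.015,0,0,-0.75,0,0,0,0.015,0,0,-0.75,0,0,0,0.015,0,0,-0.75,0,0,0,0.015,0,0,-0.75,0,0,0,0.015,0,0,-0.75,0,0,0,0.015]'

```text
clock: 4.28
position: [0.4237, 0.0167, 0.1923]
tool_rot: [-3.142, 0.0, 1.79]
contact_force: [0.1, 0.1, -2.1]
finger_gap: 0.248
finger_force: 61.7
```

servo_tool --steps '[0,0,0,0,0,0,0,0,0,0,0,0,0,0,0,0,0,0,0,0,0]'

```text
clock: 4.65
position: [0.424, 0.0193, 0.1923]
tool_rot: [3.141, -0.001, 1.79]
contact_force: [-0.1, -0.1, -3.0]
finger_gap: 0.249
finger_force: 61.7
```

```bash
cat > look.py <<'E'
from h import *
np.set_printoptions(precision=4,suppress=True)
import sys
s=r.sense(); Tc=np.array([.498,.0268]); y=np.radians(12.2); X=np.array([np.cos(y),np.sin(y)]);Y=np.array([-X[1],X[0]])
tf=lambda P:np.c_[(P[:,:2]-Tc)@X,(P[:,:2]-Tc)@Y]
print("tcp",s["position"],tf(s["position"][None])[0],np.degrees(s["tool_rot"]),"q",s["joint_positions"],s["clock"],s["contact_force"])
for n in("top","scene"):
    C=cam(n); im=imaging.read_camera(n); cv2.imwrite(f"pics/{n}_{sys.argv[1]}.png",im[:,:,::-1]); H,S,V=hsv(im)
    c0=proj(C,[*Tc,.05])[0].astype(int)
    for c in blobs(((H<8)|(H>172))&(S>90)&(V>80),1,(c0[0]-90,c0[1]-110,c0[0]+90,c0[1]+110)):
        p=c.reshape(-1,2).mean(0); print(n,"red",p,tf(cast(C,p,.062))[0]*1e3, "if tray",tf(cast(C,p,.018))[0]*1e3)
    m=(H>18)&(H<32)&(S>110)&(V>40)
    b=blobs(m,60)
    for c in b[:2]:
        q=cv2.minAreaRect(c); print(n,"yel",q[0],cv2.contourArea(c))
E
python3 look.py a; python3 - <<'E'
from h import *
a=cv2.imread("pics/top_a.png")[150:320,250:430]; b=cv2.imread("pics/scene_a.png")[150:320,200:400]
cv2.imwrite("pics/v_a.png",np.hstack([cv2.resize(a,(400,378)),cv2.resize(b,(400,378))]))
E
```

```text
tcp [0.424  0.0193 0.1923] [-0.0739  0.0083] [179.9797  -0.0338 102.5801] q [-0.1261  0.5493 -0.0421  2.2119  0.0575  0.381   0.0042] 4.65 [-0.0946 -0.1138 -3.0102]
scene yel (266.58282470703125, 173.6957550048828) 922.5
```

View pics/v_a.png

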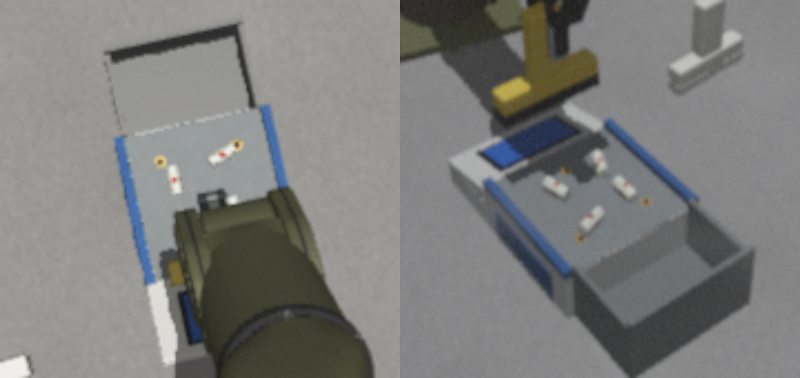

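The tool holds the squeegee level over the console edge. The four bars are still on the deck, ahead of the blade.

servo_tool --steps '[0,0,0,-0.5,0,0,0,0,0,0,-0.5,0,0,0,0,0,0,-0.24,0,0,0,0,0,0,-0.12,0,0,0,0,0,0,0,0,0,0,0,0,0,0,0,0,0]'

```text
clock: 5.5
position: [0.4243, 0.018, 0.1248]
tool_rot: [3.14, 0.0, 1.788]
contact_force: [0.6, -0.7, -1.4]
finger_gap: 0.253
finger_force: 61.6
```

```bash
python3 look.py b; python3 - <<'E'
from h import *
b=cv2.imread("pics/scene_b.png")[160:290,210:390]
cv2.imwrite("pics/v_b.png",cv2.resize(b,(792,572),interpolation=cv2.INTER_CUBIC))
E
```

```text
tcp [0.4243 0.018  0.1248] [-0.0739  0.007 ] [179.9347   0.0052 102.4539] q [-0.1387  0.6965 -0.0199  2.2688  0.0733  0.1757 -0.0088] 5.5 [ 0.5756 -0.6718 -1.3788]
scene yel (268.9051818847656, 200.61207580566406) 802.5
```

View pics/v_b.png

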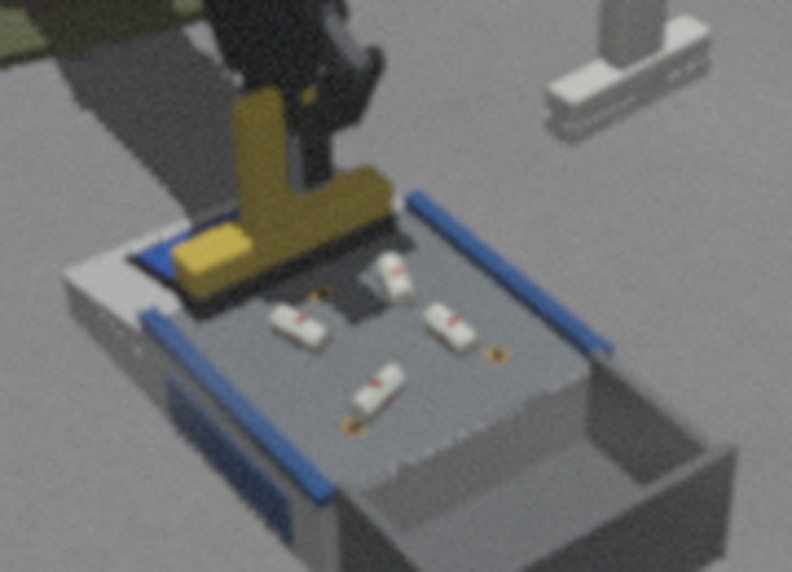

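servo_tool --steps '[0,0.156,0.034,-0.02,0,0,0,0,0.156,0.034,0,0,0,0,0,0.156,0.034,0,0,0,0,0,0.156,0.034,0,0,0,0,0,0.156,0.034,0,0,0,0,0,0.156,0.034,0,0,0,0,0,0.156,0.034,0,0,0,0,0,0.156,0.034,0,0,0,0,0,0.156,0.034,0,0,0,0,0,0.156,0.034,0,0,0,0]'

```text
clock: 6.85
position: [0.5023, 0.0351, 0.1233]
tool_rot: [-3.141, -0.0, 1.788]
contact_force: [0.8, -0.5, -2.3]
finger_gap: 0.25
finger_force: 61.7
```

servo_tool --steps '[0,0.156,0.034,0,0,0,0,0,0.156,0.034,0,0,0,0,0,0,0,0,0,0,0]'

```text
clock: 7.22
position: [0.5185, 0.0387, 0.1233]
tool_rot: [3.14, -0.0, 1.788]
contact_force: [-0.5, 1.0, -1.5]
finger_gap: 0.245
finger_force: 61.7
```

```bash
python3 look.py c; python3 - <<'E'
from h import *
b=cv2.imread("pics/scene_c.png")[160:310,210:390];a=cv2.imread("pics/top_c.png")[150:290,290:400]
cv2.imwrite("pics/v_c.png",np.hstack([cv2.resize(b,(480,400)),cv2.resize(a,(314,400))]))
E
```

```text
tcp [0.5185 0.0387 0.1233] [0.0226 0.0073] [179.9139  -0.0045 102.4672] q [-0.1427  0.7553 -0.0336  1.995   0.0602  0.3907 -0.0052] 7.225 [-0.4892  0.9955 -1.5016]
scene yel (295.7464599609375, 230.36651611328125) 782.5
```

View pics/v_c.png

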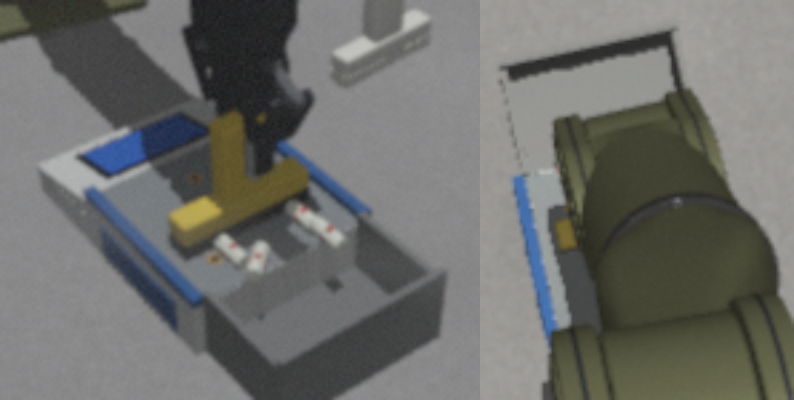

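All four bars (at (230,247), (258,255), (300,212), (328,230)) are still in front of the blade, so I continue over the edge.

servo_tool --steps '[0,0.156,0.034,0,0,0,0,0,0.156,0.034,0,0,0,0,0,0.156,0.034,0,0,0,0,0,0.156,0.034,0,0,0,0,0,0.156,0.034,0,0,0,0,0,0.156,0.034,0,0,0,0,0,0.156,0.034,0,0,0,0,0,0.156,0.034,0,0,0,0,0,0,0,0,0,0,0,0,0,0,0,0,0,0]'

```text
clock: 8.57
position: [0.5795, 0.0519, 0.1232]
tool_rot: [-3.141, -0.0, 1.788]
contact_force: [0.9, 0.2, -0.9]
finger_gap: 0.252
finger_force: 61.8
```

```bash
python3 look.py d; python3 - <<'E'
from h import *
b=cv2.imread("pics/scene_d.png")[160:310,210:390];a=cv2.imread("pics/top_d.png")[150:290,290:400]
cv2.imwrite("pics/v_d.png",np.hstack([cv2.resize(b,(480,400)),cv2.resize(a,(314,400))]))
E
```

```text
tcp [0.5795 0.0519 0.1232] [0.085  0.0073] [-179.9614   -0.0006  102.4589] q [-0.1474  0.8077 -0.0367  1.8071  0.0526  0.5284 -0.0008] 8.575 [ 0.863   0.2004 -0.8681]
top yel (314.8269348144531, 205.6346435546875) 60.5
scene yel (321.1999816894531, 238.1000213623047) 479.0
scene yel (301.483154296875, 259.07305908203125) 236.0
```

View pics/v_d.png

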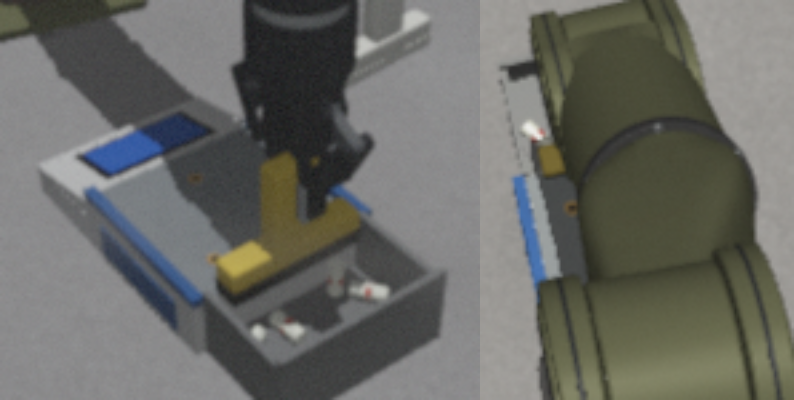

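All four bars appear in the tray: scene crop (258,332), (288,325), (338,280), (370,288). Next I return the squeegee.

servo_tool --steps '[0,0,0,0.7,0,0,0,0,0,0,0.7,0,0,0,0,-0.389,0.665,0,0,0,-0.015,0,-0.389,0.665,0,0,0,-0.015,0,-0.389,0.665,0,0,0,-0.015,0,-0.389,0.665,0,0,0,-0.015,0,-0.389,0.665,0,0,0,-0.015,0,-0.389,0.665,0,0,0,-0.015,0,-0.389,0.665,0,0,0,-0.015,0,-0.389,0.665,0,0,0,-0.015]'

```text
clock: 9.93
position: [0.4234, 0.3189, 0.1934]
tool_rot: [-3.142, 0.0, 1.41]
contact_force: [0.2, 0.2, -2.0]
finger_gap: 0.25
finger_force: 61.7
```

servo_tool --steps '[0,0,0,0,0,0,0,0,0,0,-0.6,0,0,0,0,0,0,-0.6,0,0,0,0,0,0,-0.6,0,0,0,0,0,0,-0.36,0,0,0,0,0,0,-0.1,0,0,0,0,0,0,-0.08,0,0,0,0,0,0,-0.04,0,0,0,0,0,0,0,0,0,0]'

```text
clock: 11.05
position: [0.4245, 0.3182, 0.0748]
tool_rot: [3.141, -0.001, 1.411]
contact_force: [0.1, -0.1, -2.3]
finger_gap: 0.25
finger_force: 61.7
```

```bash
python3 look.py e; python3 - <<'E'
from h import *
b=cv2.imread("pics/scene_e.png")[140:310,210:430];a=cv2.imread("pics/top_e.png")[150:290,290:400]
cv2.imwrite("pics/v_e.png",np.hstack([cv2.resize(b,(485,400)),cv2.resize(a,(314,400))]))
E
```

```text
tcp [0.4245 0.3182 0.0748] [-0.0102  0.3003] [179.965   -0.034   80.8625] q [-0.7733  0.8555  0.0724  1.9847 -0.1815  0.3066 -0.7121] 11.05 [ 0.0813 -0.1077 -2.2751]
top yel (237.78378295898438, 271.29730224609375) 210.5
scene yel (384.9142150878906, 193.00592041015625) 608.5
```

View pics/v_e.png

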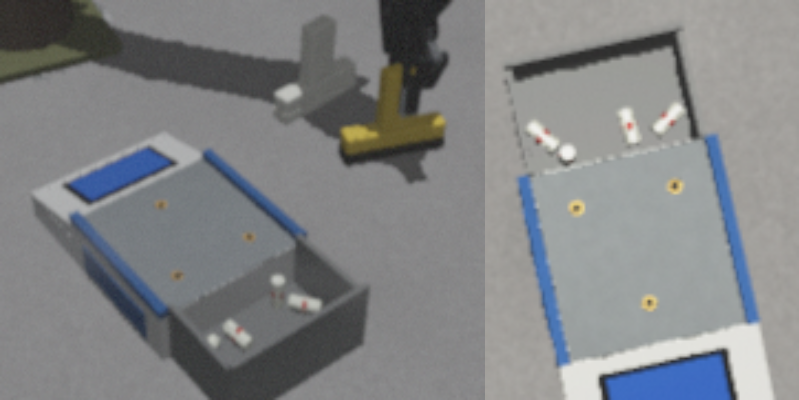

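The deck is empty and all four bars are in the tray (one standing on end by the deck wall). I lower the last 2.5 mm and release.

servo_tool --steps '[0,0,0,-0.02,0,0,0,0,0,0,-0.02,0,0,0,0,0,0,-0.012,0,0,0,0,0,0,0,0,0,0,0,0,0,0,0,0,0]'

```text
clock: 11.78
position: [0.4243, 0.318, 0.0717]
tool_rot: [3.142, -0.0, 1.411]
contact_force: [-0.4, 0.5, -0.8]
finger_gap: 0.246
finger_force: 61.9
```

servo_tool --steps '[0.5,0,0,0,0,0,0,1,0,0,0,0,0,0,1,0,0,0,0,0,0,1,0,0,0,0,0,0,1,0,0,0,0,0,0,1,0,0,0,0,0,0,1,0,0,0.3,0,0,0,1,0,0,0.7,0,0,0,1,0,0,0.8,0,0,0,1,0,0,0.8,0,0,0]'

```text
clock: 13.02
position: [0.4242, 0.3179, 0.2039]
tool_rot: [3.141, -0.001, 1.411]
contact_force: [-0.2, -0.4, 1.0]
finger_gap: 0.999
finger_force: 0.0
```

servo_tool --steps '[1,0,-0.9,0.1,0,0,0.012,1,0,-0.9,0,0,0,0.012,1,0,-0.9,0,0,0,0.012,1,0,-0.9,0,0,0,0.012,1,0,-0.9,0,0,0,0.012,1,0,-0.9,0,0,0,0.012,1,0,-0.9,0,0,0,0.012,1,0,-0.9,0,0,0,0.012,1,0,-0.9,0,0,0,0.012,1,0,-0.9,0,0,0,0.012]'

```text
clock: 14.28
position: [0.4243, -0.1337, 0.2077]
tool_rot: [3.14, 0.001, 1.789]
contact_force: [-0.1, 0.3, -0.8]
finger_gap: 1.002
finger_force: 0.0
```

servo_tool --steps '[1,0.08,-0.9,0,0,0,0.012,1,0.08,-0.9,0,0,0,0.012,1,0,-0.9,0,0,0,0.012,1,0,-0.46,0,0,0,0.002,1,0,0,0,0,0,0,1,0,0,0,0,0,0,1,0,0,0,0,0,0]'

```text
clock: 15.15
position: [0.4326, -0.2883, 0.207]
tool_rot: [3.141, -0.001, 1.91]
contact_force: [0.0, 0.5, -0.3]
finger_gap: 1.003
finger_force: 0.0
```

```bash
python3 look.py f; python3 - <<'E'
from h import *
np.set_printoptions(precision=4,suppress=True)
def box(c,C,z):
    b=cv2.minAreaRect(c); P=cast(C,cv2.boxPoints(b),z); e=P[1]-P[0],P[2]-P[1]
    return P.mean(0)[:2],[round(float(np.linalg.norm(v)),4) for v in e],[round(float(np.degrees(np.arctan2(v[1],v[0]))),1) for v in e]
C=cam("wrist"); im=imaging.read_camera("wrist"); cv2.imwrite("pics/w2.png",im[:,:,::-1]); H,S,V=hsv(im)
blue=(H>100)&(H<125)&(S>110)
c=blobs(blue,2000)[0]; print("plate",box(c,C,.006),cv2.boundingRect(c))
for q in blobs(((H<14)|(H>175))&(S>140)&(V>60),100)[:2]: print("rib",box(q,C,.042))
x,y,w,h=cv2.boundingRect(c); m=np.zeros(blue.shape,np.uint8); cv2.drawContours(m,[cv2.convexHull(c)],-1,1,-1)
m=cv2.erode(m,np.ones((5,5)))
for q in blobs((m>0)&~blue&~((H<14)&(S>140)),30): 
    mm=cv2.moments(q); p=(mm["m10"]/mm["m00"],mm["m01"]/mm["m00"]); print("hole",np.round(p,1),cv2.contourArea(q),cast(C,p,.006)[0][:2],cast(C,p,.003)[0][:2])
C=cam("top"); im=cv2.cvtColor(cv2.imread("pics/top_f.png"),cv2.COLOR_BGR2RGB); H,S,V=hsv(im)
for q in blobs((H>12)&(H<30)&(S>90),3,(300,200,385,270)):
    p=q.reshape(-1,2).mean(0); print("brass",p,cast(C,p,.05)[0])
for q in blobs((H>18)&(H<32)&(S>120)&(V>60),60): print("yel",box(q,C,.02))
for b in ((160,150,200,210),(200,130,245,180),(450,120,500,170)):
    A=cv2.imread("pics/top0.png")[b[1]:b[3],b[0]:b[2]].astype(int);B=cv2.imread("pics/top_f.png")[b[1]:b[3],b[0]:b[2]].astype(int); print("diff",abs(A-B).max(), (abs(A-B).max(2)>40).sum())
E
```

```text
tcp [ 0.4326 -0.2883  0.207 ] [-0.1305 -0.2942] [179.9865  -0.0341 109.4446] q [ 0.6135  0.6174 -0.1826  1.9268  0.1827  0.6135  0.6534] 15.15 [ 0.0395  0.4505 -0.2796]
top yel (225.58090209960938, 269.9739685058594) 429.0
scene yel (385.4945068359375, 185.80096435546875) 754.5
plate (array([ 0.4309, -0.2903]), [0.129, 0.1203], [19.5, -67.1]) (229, 137, 166, 143)
rib (array([ 0.43  , -0.2882]), [0.0143, 0.0595], [19.5, -70.2])
hole [311.6 218.2] 1741.0 [ 0.4328 -0.2954] [ 0.433  -0.2961]
hole [367.9 160.3] 206.0 [ 0.4592 -0.2357] [ 0.4597 -0.2359]
hole [257.9 211.9] 178.5 [ 0.3891 -0.3051] [ 0.389  -0.3059]
hole [364.4 259. ] 147.0 [ 0.4874 -0.3143] [ 0.4882 -0.3152]
brass [347.1818 255.6364] [0.4539 0.0173 0.05  ]
brass [356.1 214.6] [ 0.5511 -0.0052  0.05  ]
brass [321.6364 222.3636] [0.5335 0.0769 0.05  ]
yel (array([0.4234, 0.3101]), [0.0247, 0.1208], [-8.6, -99.3])
diff 11 0
diff 10 0
diff 10 0
```

View pics/w2.png

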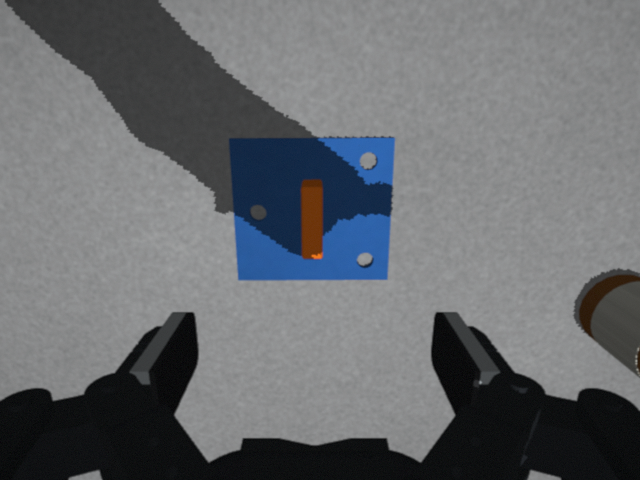

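The wrist view shows the cover square to the fingers: rib at (312,220), holes at (368,160), (364,259) and (258,212), and size as specified. The squeegee stands and the bystanders are unmoved, so I descend to the rib.

servo_tool --steps '[1,-0.03,-0.03,-0.7,0,0,0,1,0,0,-0.7,0,0,0,1,0,0,-0.7,0,0,0,1,0,0,-0.7,0,0,0,1,0,0,-0.48,0,0,0,1,0,0,-0.16,0,0,0,1,0,0,-0.08,0,0,0,1,0,0,0,0,0,0,0,0,0,0,0,0,0,0,0,0,0,0,0,0]' --force 60

```text
clock: 16.55
position: [0.4311, -0.2917, 0.0313]
tool_rot: [3.141, 0.001, 1.907]
contact_force: [0.4, -0.0, 0.5]
finger_gap: 0.601
finger_force: 0.0
```

servo_tool --steps '[0,0,0,0,0,0,0,0,0,0,0,0,0,0,0,0,0,0,0,0,0,0,0,0,0,0,0,0,0,0,0,0,0,0,0]'

```text
clock: 17.18
position: [0.4309, -0.2915, 0.031]
tool_rot: [3.141, 0.0, 1.908]
contact_force: [-0.7, 0.5, 6.0]
finger_gap: 0.177
finger_force: 59.8
```

servo_tool --steps '[0,0,0,0.3,0,0,0,0,0,0,0.6,0,0,0,0,0,0,0.7,0,0,0,0,0,0,0.6,0,0,0,0,0.3,0.6,0,0,0,-0.01,0,0.3,0.6,0,0,0,-0.01,0,0.3,0.6,0,0,0,-0.01,0,0.3,0.6,0,0,0,-0.01,0,0,0.4,0,0,0,0,0,0,0,0,0,0,0]'

```text
clock: 18.42
position: [0.4906, -0.1494, 0.141]
tool_rot: [-3.141, -0.001, 1.786]
contact_force: [-0.2, -0.6, -2.3]
finger_gap: 0.173
finger_force: 58.8
```

servo_tool --steps '[0,0,0,0,0,0,0,0,0,0,0,0,0,0,0,0,0,0,0,0,0]'

```text
clock: 18.8
position: [0.4906, -0.1525, 0.1407]
tool_rot: [-3.142, 0.0, 1.78]
contact_force: [-0.3, 0.5, -1.9]
finger_gap: 0.181
finger_force: 58.8
```

```bash
cat > w.py <<'E'
from h import *
import sys
np.set_printoptions(precision=4,suppress=True)
s=r.sense(); C=cam("wrist"); im=imaging.read_camera("wrist"); cv2.imwrite(f"pics/w_{sys.argv[1]}.png",im[:,:,::-1]); H,S,V=hsv(im)
zu=s["position"][2]-.031
print("tcp",s["position"],np.degrees(s["tool_rot"]),"zu",zu)
for q in blobs((H>12)&(H<30)&(S>70)&(V>30),8):
    q2=cv2.minAreaRect(q)[0]; print("brass",np.round(q2,1),cv2.contourArea(q),cast(C,q2,.05)[0])
blue=((H>100)&(H<125)&(S>110)).astype(np.uint8)
cs,hi=cv2.findContours(blue,cv2.RETR_CCOMP,cv2.CHAIN_APPROX_NONE)
for c,h_ in zip(cs,hi[0]):
    if cv2.contourArea(c)>40:
        q=cv2.minAreaRect(c); print("blue" if h_[3]<0 else "hole",np.round(q[0],1),np.round(q[1]),cast(C,q[0],zu+.006)[0])
E
python3 w.py g
```

```text
tcp [ 0.4906 -0.1525  0.1407] [-179.9968    0.0204  102.008 ] zu 0.10974146321011338
brass [314.  336.5] 7771.0 [ 0.5012 -0.203   0.05  ]
brass [569.  416.5] 602.5 [ 0.675  -0.2261  0.05  ]
brass [503.   1.] 16.0 [ 0.5508 -0.0094  0.05  ]
blue [287. 416.] [24. 12.] [ 0.4895 -0.2065  0.1157]
blue [341.5 415.5] [11. 25.] [ 0.5133 -0.2011  0.1157]
blue [313.5 263. ] [208. 355.] [ 0.4858 -0.1323  0.1157]
hole [206.  305.5] [33. 26.] [ 0.4468 -0.1596  0.1157]
hole [431. 207.] [31. 38.] [ 0.5245 -0.101   0.1157]
blue [396.  90.] [  4. 208.] [ 0.5004 -0.0638  0.1157]
blue [407.   74.5] [ 24. 338.] [ 0.5028 -0.0581  0.1157]
blue [151.5   6.5] [13. 97.] [ 0.4153 -0.0557  0.1157]
```

View pics/w_g.png

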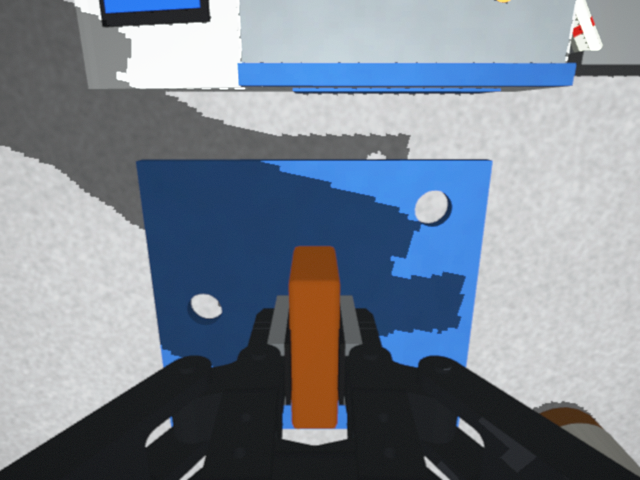

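Holding the cover level; holes 0 and 2 at (431,207) and (206,305). I back up a little so the wrist camera sees all three threads past the plate.

servo_tool --steps '[0,0,0,0.6,0,0,0,0,0,0.4,0.6,0,0,0,0,0.08,0.4,0.6,0,0,0,0,0.08,0.45,0.4,0,0,0,0,0,0.4,0,0,0,0,0,0,0,0,0,0,0,0,0,0,0,0,0,0,0,0,0,0,0,0,0,0,0,0,0,0,0,0]'

```text
clock: 19.98
position: [0.4986, -0.0698, 0.2505]
tool_rot: [-3.141, 0.0, 1.781]
contact_force: [0.0, -0.3, -3.2]
finger_gap: 0.175
finger_force: 59.1
```

```bash
python3 w.py h
```

```text
tcp [ 0.4986 -0.0698  0.2505] [-179.9703    0.0087  102.0188] zu 0.219476701333663
brass [314.  336.5] 7778.0 [ 0.523  -0.1847  0.05  ]
brass [402.  25.] 227.5 [0.5318 0.078  0.05  ]
brass [278.8  86.8] 200.5 [0.4524 0.0183 0.05  ]
brass [394.9 144.2] 180.5 [ 0.5493 -0.0042  0.05  ]
blue [287. 416.] [24. 12.] [ 0.4975 -0.1238  0.2255]
blue [341.5 415.5] [11. 25.] [ 0.5213 -0.1185  0.2255]
blue [314. 263.] [208. 356.] [ 0.494  -0.0497  0.2255]
hole [206.  305.5] [33. 26.] [ 0.4548 -0.077   0.2255]
hole [432.  208.8] [28. 38.] [ 0.5331 -0.0189  0.2255]
blue [177.4  85.4] [140.  66.] [0.4342 0.0045 0.2255]
```

The three threads agree on one titrator centre to within 0.2 mm (yaw 12.0°), and within 2 mm of the top camera. I move over it and lower.

servo_tool --steps '[0,-0.02,0.64,0,0,0,0,0,0,0.64,0,0,0,0,0,0,0.63,0,0,0,0,0,0,0,-0.6,0,0,0,0,0,0,-0.8,0,0,0,0,0,0,-0.7,0,0,0,0,0,0,-0.5,0,0,0,0,0,0,-0.3,0,0,0,0,0,0,-0.19,0,0,0,0,0,0,0,0,0,0]'

```text
clock: 21.28
position: [0.4979, 0.0265, 0.0961]
tool_rot: [-3.142, 0.0, 1.782]
contact_force: [0.2, 0.6, -2.3]
finger_gap: 0.175
finger_force: 58.9
```

servo_tool --steps '[0,0,0,0,0,0,0,0,0,0,0,0,0,0,0,0,0,0,0,0,0]'

```text
clock: 21.65
position: [0.4981, 0.0265, 0.0967]
tool_rot: [3.141, 0.0, 1.782]
contact_force: [1.5, -0.4, -2.4]
finger_gap: 0.178
finger_force: 58.9
```

```bash
python3 w.py i; python3 look.py i; python3 - <<'E'
from h import *
a=cv2.imread("pics/w_i.png"); s=cv2.imread("pics/scene_i.png")[170:300,210:390]
o=[cv2.resize(a[270:340,165:250],(400,300)),cv2.resize(a[170:245,385:475],(400,300))]
cv2.imwrite("pics/v_i.png",np.vstack([np.hstack(o),cv2.resize(s,(800,300))[:, :]]) if 0 else np.vstack([np.hstack(o),np.hstack([cv2.resize(s,(415,300)),np.zeros((300,385,3),np.uint8)])]))
E
```

```text
tcp [0.4981 0.0265 0.0967] [179.9459   0.0028 102.0985] zu 0.06565242301126165
brass [314.5 337. ] 7809.0 [0.5035 0.0017 0.05  ]
brass [424.2 202.1] 143.5 [0.5358 0.076  0.05  ]
blue [463.8 426.6] [24. 10.] [ 0.5766 -0.0165  0.0717]
blue [162.1 428.5] [10. 31.] [ 0.443  -0.046   0.0717]
blue [314.3 424.3] [42. 67.] [ 0.51   -0.0294  0.0717]
blue [ 54.6 272.6] [215.  95.] [0.3938 0.0211 0.0717]
blue [313.5 263. ] [208. 355.] [0.4933 0.0467 0.0717]
hole [205.8 305.8] [32. 25.] [0.4543 0.0193 0.0717]
hole [431.  206.5] [30. 36.] [0.5319 0.0782 0.0717]
blue [312.  101.2] [422.  29.] [0.4801 0.1055 0.0717]
tcp [0.498  0.0265 0.0966] [-0.     -0.0003] [179.9566   0.0025 102.0983] q [-0.1236  0.7916 -0.0362  2.0684  0.0925  0.2823 -0.0267] 21.7 [-0.0167  0.29   -2.7861]
top yel (225.50575256347656, 269.9624328613281) 429.0
scene red [282.5 232. ] [-19.4443 -17.6614] if tray [-64.2857   9.8776]
scene yel (385.50189208984375, 185.84341430664062) 753.0
```

View pics/v_i.png

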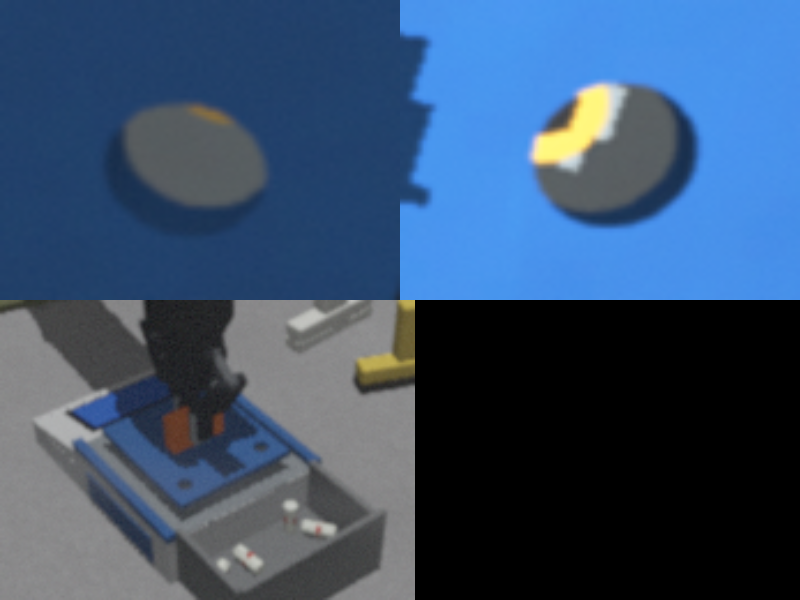

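The bars are in the tray and the cover is level above the deck. Through hole 0 (px ≈ (424,202)) part of brass ring 0 is visible, so I fit that ring to check the alignment directly.

```bash
cat > fit.py <<'E'
from h import *
from scipy.optimize import least_squares
np.set_printoptions(precision=4,suppress=True)
s=r.sense(); C=cam("wrist"); zu=s["position"][2]-.031
im=np.mean([imaging.read_camera("wrist") for _ in range(4)],0).astype(np.uint8); H,S,V=hsv(im)
x0,y0,k=380,165,8
big=cv2.resize(im[y0:y0+85,x0:x0+100],None,fx=k,fy=k,interpolation=cv2.INTER_CUBIC); h,s_,v=hsv(big)
back=lambda p:(np.asarray(p)+.5)/k-.5+[x0,y0]
br=((h>12)&(h<32)&(s_>90)&(v>60)).astype(np.uint8); blue=((h>100)&(h<125)&(s_>100)).astype(np.uint8)
dark=((v<60)&(blue==0)).astype(np.uint8)
near=cv2.dilate(blue,np.ones((2*k+5,)*2)); dk=cv2.dilate(dark,np.ones((2*k-5,)*2))
c=blobs(br,200)[0].reshape(-1,2); 
ok=near[c[:,1],c[:,0]]==0
c=c[ok]; inner=dk[c[:,1],c[:,0]]>0
P=cast(C,back(c),.05)[:,:2]
print(len(c),inner.sum())
def res(q): return np.hypot(*(P-q).T)-np.where(inner,.003,.006)
f=least_squares(res,[.534,.077],loss="soft_l1",f_scale=.0005); print("thread0 ring centre",f.x,"rms",np.sqrt(np.mean(res(f.x)**2)))
cs=[q for q in blobs(1-blue,3000)]; q=cs[0]; p=back(cv2.minAreaRect(q)[0]); print("hole0",p,cast(C,p,zu+.003)[0], "tcp",r.sense()["position"])
E
python3 fit.py
```

```text
297 0
thread0 ring centre [0.5321 0.078 ] rms 0.0014832269872383803
hole0 [431.1196 206.7174] [0.5328 0.0777 0.0684] tcp [0.4978 0.0265 0.0962]
```

```bash
sed -i 's/^def res.*/def res(q):\n    d=np.hypot(*(P-q).T); return np.where(abs(d-.003)<abs(d-.006),d-.003,d-.006)/' fit.py; cat >> fit.py <<'E'
for g in ([.5335,.0769],[.5318,.078],[.535,.077]):
    f=least_squares(res,g,loss="soft_l1",f_scale=.0003); print(g,f.x,np.median(abs(res(f.x))))
    d=np.hypot(*(P-f.x).T); print(np.percentile(d,[5,25,50,75,95]))
E
python3 fit.py
```

```text
302 0
thread0 ring centre [0.5363 0.0773] rms 0.0008687170872278768
hole0 [431.1341 206.732 ] [0.5327 0.0777 0.0682] tcp [0.4978 0.0265 0.0962]
[0.5335, 0.0769] [0.532  0.0776] 0.00018693065208946367
[0.0026 0.004  0.006  0.0062 0.0063]
[0.5318, 0.078] [0.532  0.0776] 0.00018568109696672983
[0.0026 0.0039 0.006  0.0062 0.0063]
[0.535, 0.077] [0.5363 0.0774] 0.0006981735493830816
[0.0015 0.002  0.003  0.0043 0.0061]
```

The ring fits at (0.5320, 0.0776) against the hole at (0.5327, 0.0777), so I nudge −0.7 mm in x.

servo_tool --steps '[0,-0.014,0,0,0,0,0,0,0,0,0,0,0,0,0,0,0,0,0,0,0,0,0,0,0,0,0,0,0,0,0,0,0,0,0,0,0,0,0,0,0,0,0,0,0,0,0,0,0]'

```text
clock: 23.08
position: [0.4971, 0.0265, 0.0962]
tool_rot: [3.142, -0.0, 1.782]
contact_force: [-0.1, -0.0, -2.5]
finger_gap: 0.176
finger_force: 58.9
```

```bash
python3 fit.py|sed -n 3,4p; python3 - <<'E'
from h import *
s=r.sense(); print(s["position"],np.degrees(s["tool_rot"]),s["contact_force"],abs(s["joint_velocities"]).max())
if s["finger_force"]>30: print(r.close_job())
E
```

```text
hole0 [431.1787 206.7796] [0.532  0.0776 0.0682] tcp [0.4971 0.0265 0.0962]
[0.5335, 0.0769] [0.5321 0.0775] 0.00013945583437196879
[0.49711161 0.02651638 0.09623716] [ 1.79992873e+02 -8.96505793e-04  1.02098201e+02] [-0.84407021 -0.05932368 -2.57823036] 0.0013083043641422107
the job is handed in; nothing more can be done
None
```

The job is handed in at about 23 s: all four bars are in the tray, the squeegee stands released on the bench, the bystanders showed no movement, and the cover is held level about 15 mm above the deck, with hole 0 measured about 0.1 mm off thread 0; holes 1 and 2 rest on the fitted pose and were not checked directly.

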